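# Set a spectacle job out on the inspection rests

### The arm

A 7-joint arm with a two-finger parallel gripper is mounted at the origin on a cart in front of the work surface, level with it; the furniture and walls round the work are solid. World frame = base frame: x ahead of the robot, y to its left, z up, the work surface at z = 0. Lengths are in m, angles in rad, forces in N, time in s.
With the tool pointing down it reaches from about 0.4 to 0.925 m from the base axis. Payload 5.6 kg.
Tool frame: the origin (TCP) lies on the centre line of the jaws, within the pads' length; the fingertips stand 8 mm ahead of it and the grasp point (between the pads) lies 11 mm behind it; z points along the fingers, y is the line along which they close (so a half turn about z gives the same grasp; the last joint's range is limited). The gripper opens to 85 mm and grips with 20 to 120 N. Pads are 22 mm wide; open, the fingers measure 114 mm over their backs; the gripper's body (76 mm by 85 mm) begins 54 mm behind the grasp point. The pads swing forward as they close: fully open they stand 13 mm farther back than shut.
Start: joints at [1.068, 0.468, -0.012, 1.603, 0.006, 1.071, -0.056], TCP at [0.288, -0.583, 0.239] pointing down, gripper open.
Joint ranges: [-2.53, 2.53], [-0.31, 2.02], [-1.57, 1.55], [0.28, 2.44], [-1.29, 4.43], [0.15, 1.84], [-2.92, 2.92]. Speed limits (rad/s): [2.57, 2.57, 3.14, 3.14, 3.14, 3.14, 3.14].

### API

Orientations are given as a unit quaternion [x, y, z, w].
In Python, from cell import ctrl gives the robot as it stands.
- The arm moves only by the tool drive_tool, never from a script. Its argument "series" is a list of rows, each a list of 5 numbers: the opening, from -1 (shut) to 1 (fully open), then the shift along the tool's x, y, z in units of 200 mm (1.0 is 200 mm), then the turn about the tool's z in units of 360 degrees (1.0 is 360 degrees). A call has 1 to 20 rows; each row is the pose to reach, as a shift and turn from the pose commanded when the call began, along the tool's axes at that moment, turning the shorter way round; what a row does not reach only later rows make up. A row lasts 1/8 s, in which the tool goes at most 62.5 mm and 10.7 degrees, less where a joint would pass 70% of its speed; a pose out of reach is approached as far as the arm can. A call with a number of a shift or a turn outside -1 to 1 is refused whole. A call with a gripper value outside its range is refused whole. The fingers move at their own pace and stop on an object; "force" is the grip in N (left out, the last holds). Time passes only in rows, so rows that repeat a pose let the fingers close. It gives the time, the measured TCP pose, the force, the opening and the grip force at its end, in the units of the state.
- ctrl.observe(): the state, without advancing time (a new reading comes with each control period).
- ctrl.read_camera(name): name is "scene" or "side" or "wrist"; returns a dict with "color" (480x640x3 uint8, blue, green, red), "fx", "fy", "cx", "cy" (pixels), "eye" and "orientation" of the camera in the world; the wrist camera has in their place "T_tool_cam" (4x4, takes a point from camera to tool coordinates, whose origin is the TCP and whose axes are the flange's). Camera axes: x right, y up, looking along -z (the intrinsics and any distortion apply to the point x, -y, -z); pixel columns grow to the right and rows downward; lengths in m; the calibration is good to about 2 mm. A picture is of the moment at which its call begins: read the wrist's pose just before it. There is no depth.
- ctrl.finish_job(): hands the job in; it is judged then, once.
The state is a dict: "time_s": time; "q": joint angles; "joint_velocities": joint speeds; "joint_torque": joint torques, N m; "tool_pos": TCP position; "eef_rot": TCP orientation; "force": force on the tool from outside, world axes, zero at the start; "moment": the same for the moment, N m; "grip_width": finger opening in m; "finger_force": force on a finger pad.
Only numpy, scipy, OpenCV 4.12 (cv2) and the standard library are available. Lean on these libraries where they do the work, as an engineer would, in place of code of your own. Each camera call takes 0.05 s, during which the arm holds its last target. There are 200 camera calls.

### The job

Set this job out for inspection: lay one lens blank flat and centred on the sloping pad of each of the two cradles, above its two pins, and lay the folded spectacles, right way up as they are now, lengthwise along the top of the narrow raised rail, centred so that they balance there. Leave the mug, the bottle and the tape roll where they are.

Things in the scene. Friction and masses are not known exactly. Their poses are not given: they have to be found in the camera images.
- blank_1: lens blank, loose: clear grey-green round uncut spectacle-lens blank, a disc 68 mm across and 8 mm thick at most (thinner at the ground edge), 22 g, lying flat on the black mat, whose top is at z = 2.4 mm. Origin: centre of its underside; z is up through the disc. The two blanks are alike and either may go on either cradle.
- blank_2: lens blank, loose: clear grey-green round uncut spectacle-lens blank, a disc 68 mm across and 8 mm thick at most (thinner at the ground edge), 22 g, lying flat on the black mat, whose top is at z = 2.4 mm. Origin: centre of its underside; z is up through the disc. The two blanks are alike and either may go on either cradle.
- spectacles: loose pair of folded dark brown spectacles lying on its folded temples, 140 mm long (y), 43 mm wide over the rims (x), 12 mm high, 26 g. Grip it across the bridge, in the middle, with the fingers closing along x: there it is 27 mm wide (x from -13 to +14 mm) and solid from the underside to 8 mm up. Origin: centre of its underside; z up.
- cradle_1: cradle 1: fixed lens cradle (one of two equal ones): round dark foot 76 mm across, steel stem, small sloping pad on top (see its seat), whose centre is 75 mm above the foot's underside, over the centre of the foot. Origin: centre of the foot's underside; the pad slopes down to -x.
- cradle_2: cradle 2: fixed lens cradle (one of two equal ones): round dark foot 76 mm across, steel stem, small sloping pad on top (see its seat), whose centre is 75 mm above the foot's underside, over the centre of the foot. Origin: centre of the foot's underside; the pad slopes down to -x.
- seat_1: pad of cradle 1: black rubber pad, 40 mm up the slope (x) by 36 mm across (y), sloping 0.35 rad. Origin: centre of its upper face; z is its normal, x up the slope, y level. Two steel pins, 6 mm thick, stand 7 mm above the pad's plane at x = -33 mm, y = +19 and -19 mm, and keep a blank from sliding off; a centred blank has 1 mm of play to them.
- seat_2: pad of cradle 2: black rubber pad, 40 mm up the slope (x) by 36 mm across (y), sloping 0.35 rad. Origin: centre of its upper face; z is its normal, x up the slope, y level. Two steel pins, 6 mm thick, stand 7 mm above the pad's plane at x = -33 mm, y = +19 and -19 mm, and keep a blank from sliding off; a centred blank has 1 mm of play to them.
- rail: fixed frame rest: a narrow level aluminium rail with a black rubber strip, 14 mm wide (x) and 110 mm long (y), its top 95 mm above the foot's underside, on two thin steel posts (at y = +32 and -32 mm) over a dark rectangular foot 60 x 100 mm, 8 mm thick. Origin: centre of the foot's underside; z up, y along the rail.
- rail_top (a point): centre of the rail's upper face, 95 mm above the rail's origin
- mug: loose mug with dots, 93 mm high: bowl 78 mm across with its axis at y = +18 mm of the origin, handle reaching to y = -57 mm. Origin: middle of its outline, at the underside. Leave it where it stands.
- spray_bottle: loose white and blue cleaner bottle, 42 mm across, 155 mm high, upright. Origin: centre of its underside. Leave it where it stands.
- tape_roll: loose roll of tape lying flat, 106 mm across, 25 mm high. Origin: centre of its underside. Leave it where it lies.

How it is judged:
By the outcome, as a careful person would: the job done as asked, in the order asked, and still so for the second after the job is handed in, with the robot touching nothing.
It also fails if it takes over 72 s, if anything falls off the work surface, if the arm or the gripper's body presses on something with over 40 N, if the wrist force passes 120 N, or if a joint passes its speed limit or range.

## Working session

There is one attempt and no reset: what is moved stays moved. The work goes in short steps, Python scripts to look and compute and a tool call to move; the robot and the scene stay as the last step left them, time stands still between calls to the robot, and variables do not carry over. Pictures are saved under pics/ and viewed, at most 10 in all, crops included, and the job is handed in when it is done.

Besides the shell and the picture viewer there is one more tool, called after ">>>" by a JSON object that holds its "op" and its "data". drive_tool: Moves the arm, as the interface text tells. Its arguments: {"type":"object","properties":{"series":{"type":"array"},"force":{"type":"number"}},"required":["series"]}

```bash
mkdir -p pics; ls
python3 - <<'E'
from cell import ctrl
import cv2,numpy as np
s=ctrl.observe(); print({k:np.round(v,4).tolist() for k,v in s.items()})
for n in ["scene","side"]:
    c=ctrl.read_camera(n); cv2.imwrite(f"pics/{n}0.png",c["color"])
    print(n,[ (k,np.round(v,4).tolist()) for k,v in c.items() if k!="color"])
c=ctrl.read_camera("wrist"); cv2.imwrite("pics/wrist0.png",c["color"]); print([ (k,np.round(v,4).tolist()) for k,v in c.items() if k!="color"])
E
```

```text
pics
{'time_s': 0.0, 'q': [1.068, 0.4684, -0.0116, 1.6036, 0.006, 1.0714, -0.0563], 'joint_velocities': [-0.0005, -0.0006, -0.0007, -0.0012, 0.0003, 0.0003, 0.0003], 'joint_torque': [-0.0005, -53.2385, 0.0215, -25.13, 0.0115, 0.0078, -0.0], 'tool_pos': [0.2881, -0.582, 0.2383], 'eef_rot': [0.9737, 0.2279, -0.0003, -0.0009], 'force': [-0.0916, -0.0111, -0.421], 'moment': [0.0149, -0.0274, -0.0137], 'finger_force': 0.0, 'grip_width': 0.0849}
scene [('fx', 538.1723), ('fy', 538.1723), ('cx', 325.7859), ('cy', 235.1188), ('eye', [0.0413, 0.6431, 0.8527]), ('orientation', [-0.139, 0.3706, 0.8677, -0.3006])]
side [('fx', 606.0829), ('fy', 606.0829), ('cx', 321.5398), ('cy', 246.0182), ('eye', [0.3955, 0.867, 1.181]), ('orientation', [-0.0275, 0.3321, 0.9378, -0.097])]
[('fx', 343.6539), ('fy', 343.6539), ('cx', 323.9521), ('cy', 237.8098), ('T_tool_cam', [[-0.0012, 0.9505, 0.3106, 0.0803], [1.0, 0.0012, 0.0003, 0.0001], [-0.0001, 0.3106, -0.9505, -0.1346], [0.0, 0.0, 0.0, 1.0]])]
```

View pics/scene0.png

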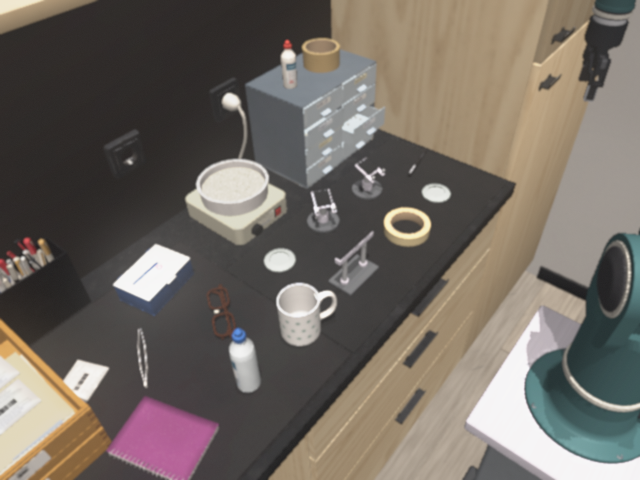

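View pics/side0.png

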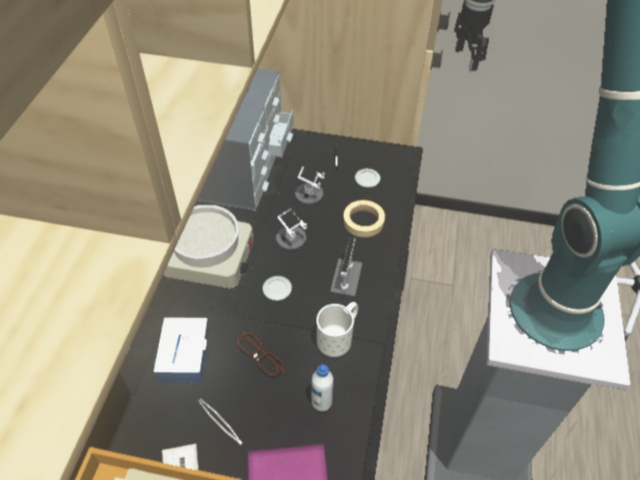

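The scene view shows blanks at about (280,260) and (436,193), spectacles at (220,312), cradle feet at (323,220) and (368,188), the rail foot at (354,274), tape at (407,227), mug at (300,313) and bottle at (245,365). In the side view the same blanks are at (277,288) and (368,178), and the spectacles at (260,354).

```bash
cat > h.py <<'E'
from cell import ctrl
import cv2,numpy as np
from scipy.spatial.transform import Rotation as R
def cam(n,save=None):
    s=ctrl.observe(); c=ctrl.read_camera(n)
    if n=="wrist":
        T=np.eye(4);T[:3,:3]=R.from_quat(s["eef_rot"]).as_matrix();T[:3,3]=s["tool_pos"]
        T=T@np.array(c["T_tool_cam"])
        c["eye"],c["Rm"]=T[:3,3],T[:3,:3]
    else: c["eye"],c["Rm"]=np.array(c["eye"]),R.from_quat(c["orientation"]).as_matrix()
    if save:
        cv2.imwrite(f"pics/{save}.png",c["color"]); np.savez(f"pics/{save}.npz",**{k:v for k,v in c.items()})
    return c
def load(name): return dict(np.load(f"pics/{name}.npz",allow_pickle=True))
def ray(c,uv):
    u,v=np.asarray(uv,float).T
    d=np.stack([(u-c["cx"])/c["fx"],-(v-c["cy"])/c["fy"],-np.ones_like(u)],-1)@c["Rm"].T
    return d/np.linalg.norm(d,axis=-1,keepdims=True)
def plane(c,uv,z):
    d=ray(c,np.atleast_2d(uv)); return c["eye"]+d*((z-c["eye"][2])/d[:,2])[:,None]
def tri(cs,uvs):
    A=np.zeros((3,3));b=np.zeros(3)
    D=[]
    for c,uv in zip(cs,uvs):
        d=ray(c,np.atleast_2d(uv))[0];P=np.eye(3)-np.outer(d,d);A+=P;b+=P@c["eye"];D.append((P,c["eye"]))
    x=np.linalg.solve(A,b); return x,max(np.linalg.norm(P@(x-e)) for P,e in D)
def proj(c,X):
    p=(np.atleast_2d(X)-c["eye"])@c["Rm"]
    return np.stack([c["cx"]-c["fx"]*p[:,0]/p[:,2],c["cy"]+c["fy"]*p[:,1]/p[:,2]],-1)
def togo(target,yaw_y=None):
    "rows to target TCP: shift in tool axes/0.2; yaw_y = wanted world direction angle of tool y (mod pi)"
    s=ctrl.observe();M=R.from_quat(s["eef_rot"]).as_matrix()
    sh=M.T@(np.array(target)-s["tool_pos"])/.2
    t=None
    if yaw_y is not None:
        w=M.T@np.array([np.cos(yaw_y),np.sin(yaw_y),0]);t=np.arctan2(-w[0],w[1]);t=(t+np.pi/2)%np.pi-np.pi/2;t/=2*np.pi
    print("shift",np.round(sh,4),"turn",None if t is None else round(t,4),"pos",np.round(s["tool_pos"],4),"t",round(s["time_s"],2))
E
python3 - <<'E'
from h import *
a=cam("scene","s1");b=cam("side","d1")
for n,p,q,z in [("b1",(280,260),(277,288),.008),("b2",(436,193),(368,178),.008),("spec",(220,312),(260,354),.01),("c1foot",(323,220),(291,237),0.01),("c2foot",(368,188),(309,192),.01),("rail",(354,274),(347,277),.008),("tape",(407,227),(364,218),.02),("mug",(298,315),(335,330),.05),("bottle",(245,365),(321,387),.07),("railend1",(338,262),(349,240),.095),("railend2",(372,236),(349,240),.095)]:
    print(n,np.round(plane(a,p,z)[0],3),np.round(plane(b,q,z)[0],3),np.round(tri([a,b],[p,q])[0],3))
E
```

```text
b1 [0.642 0.077 0.008] [0.648 0.082 0.008] [ 0.651  0.071 -0.005]
b2 [ 0.491 -0.331  0.008] [ 0.494 -0.326  0.008] [ 0.494 -0.336  0.   ]
spec [0.639 0.259 0.01 ] [0.64 0.26 0.01] [0.641 0.257 0.006]
c1foot [ 0.648 -0.08   0.01 ] [ 0.651 -0.075  0.01 ] [ 0.653 -0.083  0.003]
c2foot [ 0.634 -0.243  0.01 ] [ 0.64  -0.238  0.01 ] [ 0.643 -0.253 -0.003]
rail [0.49  0.012 0.008] [0.492 0.016 0.008] [0.492 0.01  0.002]
tape [ 0.474 -0.17   0.02 ] [ 0.481 -0.168  0.02 ] [ 0.482 -0.183  0.005]
mug [0.489 0.191 0.05 ] [0.489 0.191 0.05 ] [0.489 0.191 0.049]
bottle [0.479 0.338 0.07 ] [0.49  0.337 0.07 ] [0.492 0.328 0.047]
railend1 [0.487 0.07  0.095] [ 0.499 -0.026  0.095] [0.49  0.043 0.12 ]
railend2 [ 0.477 -0.03   0.095] [ 0.499 -0.026  0.095] [ 0.503 -0.068  0.048]
```

>>> {"op": "drive_tool", "data": {"series": [[1,0.6,-1,0,0],[1,0.6,-1,0,0],[1,0.6,-1,0,0],[1,0.6,-1,0,0],[1,0.6,-1,0,0]]}}

```text
time_s: 0.88
tool_pos: [0.3078, -0.3469, 0.2396]
eef_rot: [0.973, 0.23, 0.0, -0.0]
force: [0.5, -1.2, 0.2]
grip_width: 0.0855
finger_force: 0.0
```

Run:
```python
from h import *
a=load("s1")
print(np.round(plane(a,[(513,187),(315,178),(383,130),(252,150),(230,238),(287,207)],0),3))
togo([.50,-.22,.26],-np.pi/2)
```

```text
[[ 0.354 -0.478  0.   ]
 [ 0.775 -0.204 -0.   ]
 [ 0.763 -0.499  0.   ]
 [ 0.996 -0.196  0.   ]
 [ 0.787  0.09   0.   ]
 [ 0.756 -0.072  0.   ]]
shift [ 1.1436 -0.1364 -0.1019] turn 0.074 pos [ 0.3078 -0.3469  0.2396] t 0.88
```

>>> {"op": "drive_tool", "data": {"series": [[1,1,-0.1,-0.1,0.074],[1,1,-0.1,-0.1,0.074],[1,1,-0.1,-0.1,0.074],[1,1,-0.1,-0.1,0.074],[1,1,-0.1,-0.1,0.074]]}}

```text
time_s: 1.5
tool_pos: [0.4799, -0.2423, 0.2592]
eef_rot: [1.0, -0.001, 0.001, -0.0]
force: [-1.1, -0.6, -0.9]
grip_width: 0.0852
finger_force: 0.0
```

Run:
```python
from h import *
cam("wrist","w1"); togo([.58,-.12,.26],-np.pi/2)
```

```text
shift [ 0.5068 -0.6208 -0.0056] turn -0.0007 pos [ 0.4781 -0.2437  0.2589] t 1.55
```

View pics/w1.png

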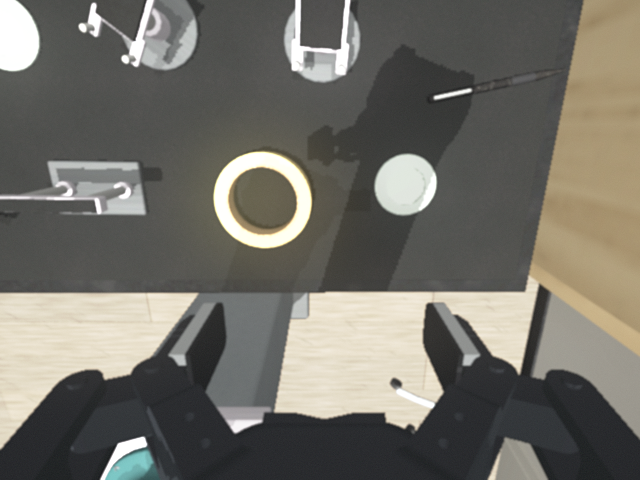

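The wrist view shows blank 2 at (406,184), tape at (263,200), cradle 2 at (322,50) with its pin end downward, and cradle 1 at (150,30) turned, with its pins near (88,27) and (132,58). The rail lies at the left, around (50,200).

>>> {"op": "drive_tool", "data": {"series": [[1,0.5,-0.6,0,0],[1,0.5,-0.6,0,0],[1,0.5,-0.6,0,0],[1,0.5,-0.6,0,0],[1,0.5,-0.6,0,0]]}}

```text
time_s: 2.17
tool_pos: [0.5771, -0.1266, 0.2589]
eef_rot: [1.0, -0.004, -0.001, 0.001]
force: [0.1, 0.2, 0.9]
grip_width: 0.0852
finger_force: 0.0
```

Run:
```python
from h import *
cam("wrist","w2")
```

```text
(no output)
```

View pics/w2.png

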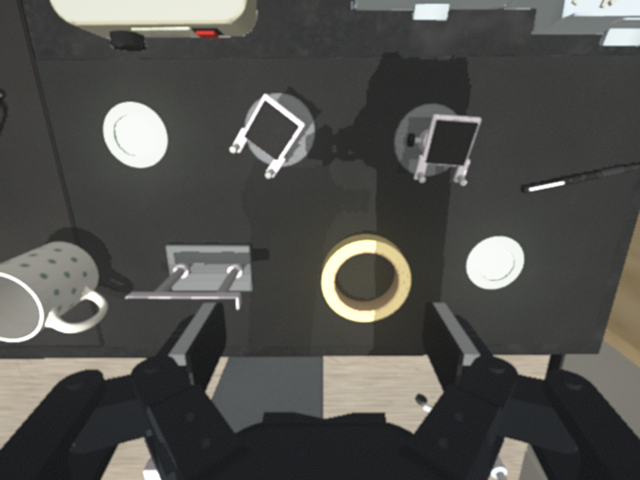

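This shows pad 1 centred near (275,124), turned, with pins at (235,148) and (271,173). Pad 2 is near (453,142), with pins at (421,178) and (460,180). The blanks are at (135,134) and (495,263), and the rail strip runs (128,295) to (240,297). I'll take a third view shifted in y for triangulation.

>>> {"op": "drive_tool", "data": {"series": [[1,0.1,-0.8,0,0],[1,0.1,-0.8,0,0],[1,0.1,-0.8,0,0],[1,0.1,-0.8,0,0],[1,0.1,-0.8,0,0]]}}

```text
time_s: 2.85
tool_pos: [0.5988, 0.0333, 0.2592]
eef_rot: [1.0, -0.004, -0.0, 0.001]
force: [0.7, 0.5, -0.4]
grip_width: 0.0852
finger_force: 0.0
```

Run:
```python
from h import *
cam("wrist","w3")
```

```text
(no output)
```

View pics/w3.png

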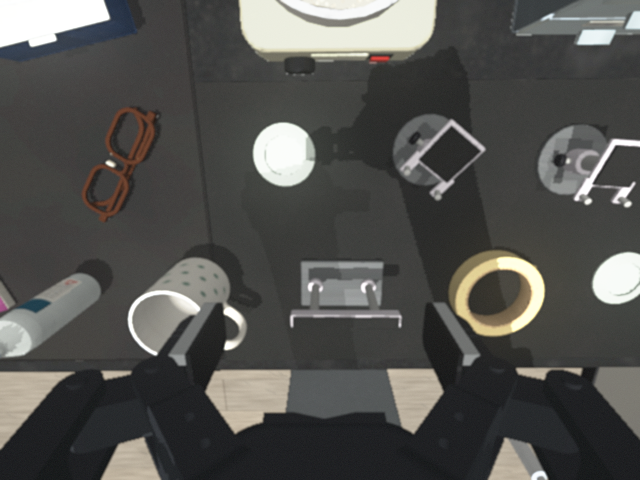

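```bash
cat > m.py <<'E'
from h import *
def quads(c):
    g=cv2.cvtColor(c["color"],cv2.COLOR_BGR2GRAY);g=cv2.resize(g,None,fx=4,fy=4,interpolation=cv2.INTER_CUBIC)
    out=[]
    cs,_=cv2.findContours((g<75).astype(np.uint8),cv2.RETR_LIST,cv2.CHAIN_APPROX_NONE)
    for k in cs:
        ar=cv2.contourArea(k)/16
        if 600<ar<3000:
            r=cv2.minAreaRect(k)
            q=cv2.approxPolyDP(cv2.convexHull(k),0.06*cv2.arcLength(k,True),True)[:,0]
            fill=ar*16/(r[1][0]*r[1][1])
            if fill>.75: out.append((np.array(r[0])/4-.375,round(ar),round(fill,2),(q/4-.375).round(1).tolist()))
    return out
def discs(c):
    hsv=cv2.cvtColor(c["color"],cv2.COLOR_BGR2HSV)
    m=((hsv[...,2]>130)&(hsv[...,1]<45)).astype(np.uint8)
    out=[]
    for k in cv2.findContours(m,cv2.RETR_EXTERNAL,cv2.CHAIN_APPROX_NONE)[0]:
        if cv2.contourArea(k)>1500:
            e=cv2.fitEllipse(cv2.convexHull(k)); f=cv2.contourArea(k)/(np.pi/4*e[1][0]*e[1][1])
            if e[1][0]/e[1][1]>.75 and f>.9: out.append((np.round(e[0],1),np.round(e[1],1),round(f,2)))
    return out
E
python3 - <<'E'
from m import *
for n in ["w1","w2","w3"]:
    c=load(n);print(n)
    for q in quads(c):print("  quad",q)
    for d in discs(c):print("  disc",d,plane(c,d[0],.006).round(4))
    g=c["color"].astype(int);m=((g[...,2]-g[...,0]>35)&(g[...,2]<170)&(g[...,2]>50)).astype(np.uint8)
    m=cv2.morphologyEx(m,cv2.MORPH_CLOSE,np.ones((5,5),np.uint8))
    for k in cv2.findContours(m,cv2.RETR_EXTERNAL,cv2.CHAIN_APPROX_NONE)[0]:
        if cv2.contourArea(k)>300: r=cv2.minAreaRect(k);print("  brown",np.round(r[0],1),np.round(r[1],1),plane(c,r[0],.01).round(4),plane(c,cv2.boxPoints(r),.01).round(3).tolist())
E
```

```text
w1
  disc (array([405.3, 184.2]), array([60.1, 63.9]), 0.98) [[ 0.4972 -0.3339  0.006 ]]
  disc (array([262. , 199.4]), array([92.5, 97.6]), 0.98) [[ 0.4802 -0.171   0.006 ]]
  brown [254.1 210.2] [68.2 38.5] [[ 0.4685 -0.162   0.01  ]] [[0.477, -0.119, 0.01], [0.51, -0.15, 0.01], [0.46, -0.206, 0.01], [0.424, -0.175, 0.01]]
  brown [585. 165.] [330. 108.] [[ 0.5185 -0.5289  0.01  ]] [[0.674, -0.441, 0.01], [0.674, -0.544, 0.01], [0.309, -0.647, 0.01], [0.31, -0.508, 0.01]]
w2
  quad (array([365.11535645, 276.9519043 ]), 2102, 0.77, [[390.6, 263.1], [378.9, 296.6], [336.1, 285.6], [352.6, 257.1]])
  quad (array([494.67999268, 262.11502075]), 2707, 0.78, [[512.1, 236.9], [517.1, 278.9], [472.1, 284.1], [469.9, 248.1]])
  quad (array([451.50003052, 142.50001526]), 1616, 0.82, [[437.4, 120.4], [476.4, 123.6], [462.9, 163.9], [426.4, 161.1]])
  quad (array([270.46835327, 129.92367554]), 1495, 0.89, [[264.9, 101.9], [296.4, 126.1], [276.1, 157.9], [245.9, 135.6]])
  disc (array([494.7, 262.3]), array([51.5, 60.9]), 0.97) [[ 0.4971 -0.3334  0.006 ]]
  disc (array([134.9, 134.4]), array([60
[... 288 characters left out ...]
7, -0.488, 0.01], [0.347, -0.546, 0.01], [0.347, -0.5, 0.01]]
w3
  quad (array([493.875, 292.75 ]), 1731, 0.76, [[517.6, 274.4], [505.9, 308.6], [471.1, 311.4], [480.6, 278.1]])
  quad (array([449.36065674, 154.82478333]), 1638, 0.91, [[451.6, 126.9], [478.9, 151.4], [446.1, 180.9], [419.9, 158.9]])Traceback (most recent call last):
  File "<stdin>", line 5, in <module>
  File "m.py", line 20, in discs
    e=cv2.fitEllipse(cv2.convexHull(k)); f=cv2.contourArea(k)/(np.pi/4*e[1][0]*e[1][1])
cv2.error: OpenCV(4.12.0) /io/opencv/modules/imgproc/src/shapedescr.cpp:361: error: (-201:Incorrect size of input array) There should be at least 5 points to fit the ellipse in function 'fitEllipseNoDirect'
```

```bash
sed -i 's/>1500:/>1500 and len(cv2.convexHull(k))>5:/' m.py
python3 - <<'E'
from m import *
a,b=load("w2"),load("w3")
P=[]
for p,q in [((264.9,101.9),(451.6,126.9)),((296.4,126.1),(478.9,151.4)),((276.1,157.9),(446.1,180.9)),((245.9,135.6),(419.9,158.9))]:
    x,e=tri([a,b],[p,q]);P.append(x);print(x.round(4),round(e,4))
P=np.array(P);print("centre",P.mean(0).round(4),"sides",np.linalg.norm(P-np.roll(P,-1,0),axis=1).round(4))
up=P[0]+P[1]-P[2]-P[3];print("yaw up",np.arctan2(up[1],up[0]),"slope",np.arctan2(up[2],np.hypot(*up[:2])))
lev=P[1]+P[2]-P[0]-P[3];print("level yaw",np.arctan2(lev[1],lev[0]))
for d in discs(b):print("  disc",d,plane(b,d[0],.006).round(4))
print("b1",tri([a,b],[(134.9,134.4),min(discs(b),key=lambda d:abs(d[0]-[284,154]).sum())[0]]))
print("b2",tri([a,load("w1")],[(494.7,262.3),(405.3,184.2)]))
togo([.650,.077,.02],-np.pi/2)
E
```

```text
[ 0.6768 -0.0777  0.0822] 0.0002
[ 0.6566 -0.1036  0.0832] 0.0004
[ 0.6287 -0.0827  0.0682] 0.0005
[ 0.649  -0.0563  0.068 ] 0.0002
centre [ 0.6528 -0.0801  0.0754] sides [0.0329 0.038  0.0333 0.0378]
yaw up -0.6489682606502796 slope 0.3966428204222552
level yaw -2.2305516732628003
  disc (array([283.6, 153.9]), array([62.1, 65. ]), 0.98) [[0.6499 0.077  0.006 ]]
b1 (array([0.64988487, 0.07708841, 0.00538861]), np.float64(6.014167052431035e-05))
b2 (array([ 0.4969671 , -0.33388546,  0.00535794]), np.float64(0.00023450766704690606))
shift [ 0.2536 -0.2245  1.1958] turn -0.0015 pos [0.5989 0.0329 0.2592] t 2.9
```

>>> {"op": "drive_tool", "data": {"series": [[1,0.255,-0.22,0.3,0.104],[1,0.255,-0.22,0.6,0.104],[1,0.255,-0.22,1,0.104],[1,0.255,-0.22,1,0.104],[1,0.255,-0.22,1,0.104],[1,0.255,-0.22,1,0.104]], "force": 25}}

```text
time_s: 3.65
tool_pos: [0.6516, 0.0785, 0.061]
eef_rot: [0.946, -0.324, 0.001, -0.0]
force: [-0.4, -0.1, 1.4]
grip_width: 0.0855
finger_force: 0.0
```

Run:
```python
from h import *
c=cam("wrist","w4"); cv2.imwrite("pics/w4c.png",c["color"][200:480,100:560]);togo([.650,.077,.014],-np.pi/2-.655)
```

```text
shift [-0.0028  0.0141  0.2385] turn -0.0006 pos [0.652  0.0789 0.0617] t 3.7
```

View pics/w4c.png

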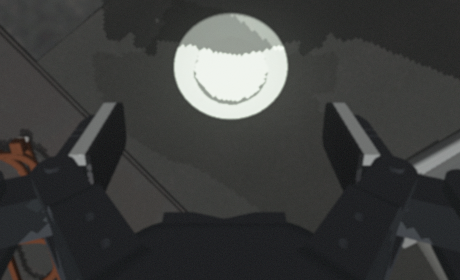

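The blank (crop centre 231,66) lies between the jaws (midline about 227), so I'll descend.

>>> {"op": "drive_tool", "data": {"series": [[1,-0.003,0.012,0.2,0],[1,-0.003,0.012,0.235,0],[1,-0.003,0.012,0.235,0],[1,-0.003,0.012,0.235,0]]}}

```text
time_s: 4.2
tool_pos: [0.6497, 0.0784, 0.0141]
eef_rot: [0.946, -0.323, 0.001, -0.001]
force: [-0.9, 0.4, -0.8]
grip_width: 0.0854
finger_force: 0.0
```

>>> {"op": "drive_tool", "data": {"series": [[1,0,0,0.01,0],[1,0,0,0.015,0],[1,0,0,0.02,0],[1,0,0,0.02,0]]}}

```text
time_s: 4.7
tool_pos: [0.6482, 0.0782, 0.0081]
eef_rot: [0.946, -0.323, -0.0, 0.0]
force: [0.1, 0.6, 0.6]
grip_width: 0.0857
finger_force: 0.0
```

>>> {"op": "drive_tool", "data": {"series": [[0.76,0,0,0.01,0],[0.76,0,0,0.015,0],[0.76,0,0,0.02,0],[0.76,0,0,0.025,0],[0.76,0,0,0.025,0]]}}

```text
time_s: 5.32
tool_pos: [0.6482, 0.0782, 0.0031]
eef_rot: [0.946, -0.323, -0.0, 0.0]
force: [-0.3, -0.5, 0.6]
grip_width: 0.0752
finger_force: 0.0
```

>>> {"op": "drive_tool", "data": {"series": [[0.76,0.01,0,0.005,0],[0.76,0.01,0,0.01,0],[0.76,0.01,0,0.01,0]]}}

```text
time_s: 5.7
tool_pos: [0.6499, 0.0769, 0.0012]
eef_rot: [0.946, -0.324, 0.0, 0.0]
force: [0.1, -0.4, 1.0]
grip_width: 0.0757
finger_force: 0.2
```

>>> {"op": "drive_tool", "data": {"series": [[0.4,0,0,0,0],[0.4,0,0,0,0],[0.4,0,0,0,0],[0.4,0,0,0,0]], "force": 25}}

```text
time_s: 6.2
tool_pos: [0.6517, 0.0773, 0.0043]
eef_rot: [0.946, -0.323, 0.002, -0.001]
force: [-1.8, 0.3, 15.7]
grip_width: 0.0646
finger_force: 32.3
```

>>> {"op": "drive_tool", "data": {"series": [[0.4,0,0,-0.05,0],[0.4,0,0,-0.15,0],[0.4,0,0,-0.3,0],[0.4,0,0,-0.3,0]]}}

```text
time_s: 6.7
tool_pos: [0.6519, 0.0773, 0.0646]
eef_rot: [0.946, -0.323, 0.002, -0.001]
force: [0.9, -0.1, -1.1]
grip_width: 0.0647
finger_force: 27.7
```

Run:
```python
from h import *
c=cam("wrist","w5"); cv2.imwrite("pics/w5c.png",c["color"][180:480,100:560]);print(ctrl.observe()["finger_force"])
```

```text
27.71616346319206
```

View pics/w5c.png

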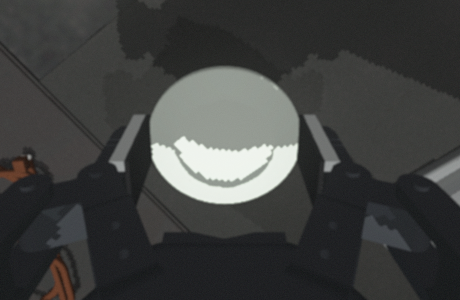

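The blank is lifted in the jaws, with its disc centre at about (325,315) in the full picture. I'll check how it sits relative to the tool.

```bash
cat >> m.py <<'E'
def held(c,name=None):
    hsv=cv2.cvtColor(c["color"],cv2.COLOR_BGR2HSV)
    m=((hsv[...,2]>95)&(hsv[...,1]<45)).astype(np.uint8); m[:230]=0;m[400:]=0;m[:,:235]=0;m[:,415:]=0
    m=cv2.morphologyEx(m,cv2.MORPH_OPEN,np.ones((7,7)))
    k=max(cv2.findContours(m,cv2.RETR_EXTERNAL,cv2.CHAIN_APPROX_NONE)[0],key=cv2.contourArea);k=cv2.convexHull(k)
    e=cv2.fitEllipse(k);return e,k[:,0]
E
python3 - <<'E'
from m import *
c=load("w5");e,k=held(c);print(e)
x0,y0,w,h=cv2.boundingRect(k);print(x0,y0,w,h)
T=np.array(c["T_tool_cam"]);t={"cx":c["cx"],"cy":c["cy"],"fx":c["fx"],"fy":c["fy"],"eye":T[:3,3],"Rm":T[:3,:3]}
l,r=[x0,e[0][1]],[x0+w,e[0][1]];up,dn=[e[0][0],y0],[e[0][0],y0+h]
for z in [-.012,-.008,-.004,0,.004]: print(z,plane(t,[l,r,up,dn],z)[:,:2].round(4).tolist())
c=load("w4")
s=np.array([[-.0,-.0425,0]])
E
```

```text
((324.2093505859375, 315.4403991699219), (138.3470458984375, 153.38099670410156), 90.12187194824219)
250 247 149 138
-0.012 [[0.007, -0.0305], [0.0069, 0.0299], [0.0364, -0.0004], [-0.0275, -0.0005]]
-0.008 [[0.0046, -0.0315], [0.0045, 0.0309], [0.035, -0.0004], [-0.0311, -0.0005]]
-0.004 [[0.0022, -0.0325], [0.0022, 0.0319], [0.0336, -0.0004], [-0.0346, -0.0005]]
0 [[-0.0002, -0.0335], [-0.0002, 0.0328], [0.0321, -0.0004], [-0.0381, -0.0005]]
0.004 [[-0.0026, -0.0345], [-0.0026, 0.0338], [0.0307, -0.0004], [-0.0416, -0.0005]]
```

>>> {"op": "drive_tool", "data": {"series": [[0.4,0,0,-0.25,0],[0.4,0.2,0.26,-0.33,0],[0.4,0.4,0.5,-0.33,0],[0.4,0.48,0.62,-0.33,0],[0.4,0.48,0.62,-0.33,0],[0.4,0.48,0.62,-0.33,0]], "force": 22}}

```text
time_s: 7.5
tool_pos: [0.6494, -0.0785, 0.1265]
eef_rot: [0.946, -0.323, -0.001, -0.0]
force: [0.2, 0.8, -0.8]
grip_width: 0.0647
finger_force: 27.7
```

Run:
```python
from m import *
c=cam("wrist","w6");e,k=held(c);print(e);togo([.6528,-.0801,.0845],-2.2256)
```

```text
((323.6294860839844, 301.2513732910156), (155.40762329101562, 171.51487731933594), 175.2729949951172)
shift [2.010e-02 1.000e-04 2.107e-01] turn -0.0003 pos [ 0.6497 -0.0777  0.1266] t 7.55
```

>>> {"op": "drive_tool", "data": {"series": [[0.4,0.02,0,0.1,0],[0.4,0.02,0,0.19,0],[0.4,0.02,0,0.2,0],[0.4,0.02,0,0.2,0]]}}

```text
time_s: 8.05
tool_pos: [0.6528, -0.082, 0.0866]
eef_rot: [0.946, -0.323, -0.001, 0.0]
force: [-0.3, -0.0, -0.1]
grip_width: 0.0644
finger_force: 27.7
```

>>> {"op": "drive_tool", "data": {"series": [[0.4,0,0,0.01,0],[0.4,0,0,0.015,0],[0.4,0,0,0.02,0],[0.4,0,0,0.02,0]]}}

```text
time_s: 8.55
tool_pos: [0.6534, -0.0823, 0.0839]
eef_rot: [0.946, -0.323, 0.0, -0.0]
force: [-2.3, 0.0, 4.8]
grip_width: 0.0648
finger_force: 27.9
```

>>> {"op": "drive_tool", "data": {"series": [[0.4,0,0,0.01,0],[0.4,0,0,0.015,0],[0.4,0,0,0.02,0],[0.4,0,0,0.02,0]], "force": 20}}

```text
time_s: 9.05
tool_pos: [0.6537, -0.0825, 0.0798]
eef_rot: [0.946, -0.323, 0.001, -0.0]
force: [-0.5, -0.4, 5.0]
grip_width: 0.0646
finger_force: 27.6
```

Run:
```python
from m import *
c=cam("wrist","w7");cv2.imwrite("pics/w7c.png",c["color"][160:480,100:560]);print(held(c)[0]);togo([.6528,-.0801,.0775],-2.2256)
```

```text
((322.02166748046875, 311.0682067871094), (146.94866943359375, 158.47581481933594), 127.69517517089844)
shift [-0.0109 -0.0069  0.0113] turn -0.0006 pos [ 0.6537 -0.0825  0.0798] t 9.1
```

View pics/w7c.png

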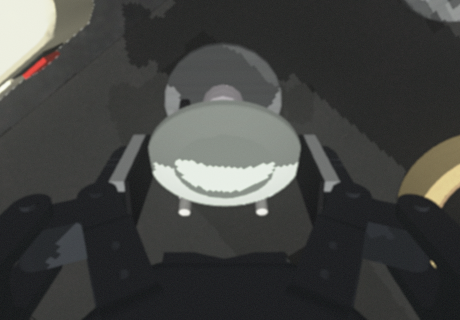

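Held blank tilted to the slope, and the pins at (185,210) and (262,210) in the crop sit symmetric below its edge. Pressing down the last 2 mm.

>>> {"op": "drive_tool", "data": {"series": [[0.4,-0.005,0,0.005,0],[0.4,-0.006,0,0.01,0],[0.4,-0.006,0,0.015,0],[0.4,-0.006,0,0.015,0]]}}

```text
time_s: 9.6
tool_pos: [0.6536, -0.0822, 0.079]
eef_rot: [0.946, -0.324, 0.002, -0.0]
force: [-3.3, -1.2, 15.0]
grip_width: 0.0648
finger_force: 28.8
```

>>> {"op": "drive_tool", "data": {"series": [[0.4,-0.003,0,-0.01,0],[0.4,-0.003,0,-0.01,0],[0.7,-0.003,0,-0.01,0],[1,-0.003,0,-0.01,0],[1,-0.003,0,-0.01,0],[1,-0.003,0,-0.01,0],[1,-0.003,0,-0.3,0],[1,-0.003,0,-0.6,0],[1,-0.003,0,-0.6,0]]}}

```text
time_s: 10.72
tool_pos: [0.6551, -0.0814, 0.2024]
eef_rot: [0.946, -0.323, 0.005, -0.001]
force: [0.4, 0.4, -1.0]
grip_width: 0.0855
finger_force: 0.0
```

Run:
```python
from m import *
c=cam("wrist","w8");cv2.imwrite("pics/w8c.png",cv2.resize(c["color"][160:400,180:480],None,fx=2,fy=2))
```

```text
(no output)
```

View pics/w8c.png

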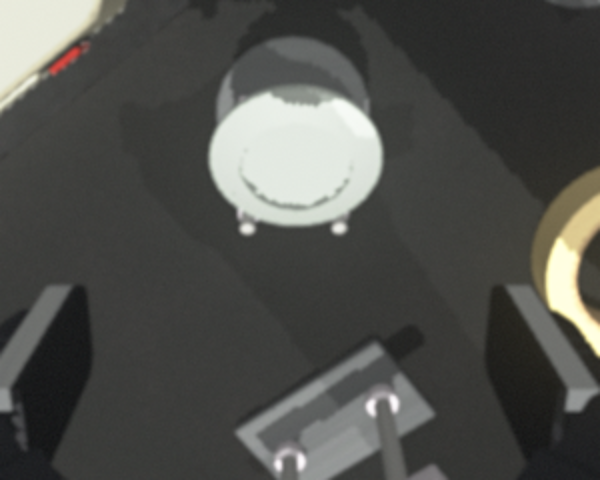

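The blank lies tilted on pad 1 just above the two pins (248,228) and (339,228), symmetric about x=295. Next: blank 2, measuring pad 2 on the way.

>>> {"op": "drive_tool", "data": {"series": [[1,0.1,0.97,-0.3,-0.104],[1,0.1,0.97,-0.3,-0.104],[1,0.1,0.97,-0.3,-0.104],[1,0.1,0.97,-0.3,-0.104],[1,0.1,0.97,-0.3,-0.104],[1,0.1,0.97,-0.3,-0.104]]}}

```text
time_s: 11.52
tool_pos: [0.5489, -0.2451, 0.2549]
eef_rot: [1.0, -0.002, -0.001, -0.001]
force: [0.6, 0.4, 0.6]
grip_width: 0.0854
finger_force: 0.0
```

Run:
```python
from m import *
c=load("w8")
g=cv2.cvtColor(c["color"],cv2.COLOR_BGR2GRAY)
for d in discs(c):print("placed disc",d,plane(c,d[0],.0775).round(4))
c=cam("wrist","w9")
for q in quads(c):print("  quad",q, plane(c,q[0],.0745).round(4))
for d in discs(c):print("  disc",d,plane(c,d[0],.0054).round(4),plane(c,d[0],.0775).round(4))
togo([.497,-.334,.03],-np.pi/2)
```

```text
disc (array([262.9, 259.8]), array([84.1, 92.7]), 0.98) [[ 0.4759 -0.1706  0.0054]] [[ 0.5047 -0.1847  0.0775]]
  disc (array([400.1, 242.4]), array([55.8, 60.7]), 0.97) [[ 0.4971 -0.334   0.0054]] [[ 0.5219 -0.3174  0.0775]]
shift [-0.2574  0.4485  1.125 ] turn -0.0006 pos [ 0.5491 -0.2448  0.2551] t 11.57
```

Run:
```python
from m import *
import m
for n in ["w9","w2"]:
    c=load(n);g=cv2.cvtColor(c["color"],cv2.COLOR_BGR2GRAY)
    p=proj(c,[[.643,-.24,.075]])[0];print(n,p.round())
    x,y=int(p[0]),int(p[1]); print(g[max(y-50,0):y+51:7,x-45:x+46:7])
    G=cv2.resize(g,None,fx=4,fy=4,interpolation=cv2.INTER_CUBIC)
    for th in (60,75,90,105,120,135):
        for k in cv2.findContours((G<th).astype(np.uint8),cv2.RETR_LIST,cv2.CHAIN_APPROX_NONE)[0]:
            ar=cv2.contourArea(k)/16;r=cv2.minAreaRect(k);ce=np.array(r[0])/4-.375
            if 800<ar<3000 and abs(ce-p).max()<40:
                q=cv2.approxPolyDP(cv2.convexHull(k),0.06*cv2.arcLength(k,True),True)[:,0]/4-.375
                print(th,round(ar),ce.round(1),q.round(1).tolist())
```

```text
w9 [318. 108.]
[[ 88  87  87  86  90  90  87  88  87  86  88  88  85]
 [ 90  91  92  89  91  91  93  88  90  89  89  88  87]
 [ 92  90  91  91  93  92  91  86  91  92  92  88  92]
 [ 93  92  93  92 255 249 193 157 144 128  60  65  89]
 [ 93  94  96 182  99 147 201 251 255 255 255  65  91]
 [ 93  96  98 231  89  92  95  93  94  92 255 133  89]
 [ 96  95 191 235  90  96  93  93  93  93 255 161  86]
 [ 98  96 225 227  88  95  97  98  94  92 255 159 103]
 [ 97  96 221 216  88  95  95  98  93  95 255 216 107]
 [ 98  95 219 247  90  94  95  96  92  89 224 157  76]
 [ 95  97 133 255  92  95  95  95  94  86 252 154  69]
 [ 95  97  97 255 255 191 224 255 240 255 255  88  66]
 [ 94  96  94 255 255 146 145 148 132 252 230  70  67]
 [ 95  95  94 255 188  88 134 142 112 179 149  68  68]
 [ 87  93  96  93  94  85  74  74  72 109  66  68  67]]
105 1686 [317.7 109.6] [[299.6, 86.1], [339.1, 89.1], [335.1, 132.9], [298.9, 129.6]]
120 1719 [317.7 109.6] [[299.4, 86.1], [339.4, 89.4], [335.6, 132.9], [298.9, 129.9]]
135 1746 [317.8 109.6] [[299.4, 85.9], [339.4, 89.1], [335.4, 133.1], [298.6, 129.9]]
w
[... 559 characters left out ...]
 65]
 [ 78  99 161  98  41  40  42  41  41 193  65  62  64]
 [ 72 101 196 149 102  80  97  80 195 113  63  65  65]
 [ 43  52 123  99  89  48  46  89 181  64  67  67  61]
 [ 46  45 108  57  46  44  45 116 151  68  65  67  66]
 [ 45  44  45  45  48  48  46  65  64  65  66  67  65]]
60 1557 [451.5 142.5] [[437.4, 120.9], [476.1, 123.9], [462.1, 163.9], [426.9, 161.1]]
75 1616 [451.5 142.5] [[437.4, 120.4], [476.4, 123.6], [462.9, 163.9], [426.4, 161.1]]
90 1665 [451.5 142.5] [[437.4, 120.1], [476.6, 123.4], [462.6, 164.4], [426.1, 161.4]]
105 1400 [445.9 148.9] [[433.1, 112.4], [481.4, 118.1], [464.1, 185.9], [413.1, 177.6]]
120 856 [437.4 138.3] [[479.9, 116.9], [413.6, 178.1], [433.4, 113.1]]
```

Run:
```python
from m import *
a,b=load("w2"),load("w9")
A=[[437.4,120.1],[476.6,123.4],[462.6,164.4],[426.1,161.4]];B=[[299.4,86.1],[339.4,89.4],[335.6,132.9],[298.9,129.9]]
P=[]
for p,q in zip(A,B):
    x,e=tri([a,b],[p,q]);P.append(x);print(x.round(4),round(e,4))
P=np.array(P);print("centre",P.mean(0).round(4),"sides",np.linalg.norm(P-np.roll(P,-1,0),axis=1).round(4))
up=P[0]+P[1]-P[2]-P[3];print("yaw up",np.arctan2(up[1],up[0]),"slope",np.arctan2(up[2],np.hypot(*up[:2])))
lev=P[1]+P[2]-P[0]-P[3];print("level yaw",np.arctan2(lev[1],lev[0]))
c=load("w8");g=cv2.cvtColor(c["color"],cv2.COLOR_BGR2GRAY)
m=(g>140).astype(np.uint8);m=cv2.morphologyEx(m,cv2.MORPH_OPEN,np.ones((13,13)));m[:180]=0;m[300:]=0;m[:,:270]=0;m[:,:]*=1;m[:,390:]=0
k=max(cv2.findContours(m,cv2.RETR_EXTERNAL,cv2.CHAIN_APPROX_NONE)[0],key=cv2.contourArea);e=cv2.fitEllipse(cv2.convexHull(k));print("placed",e,plane(c,e[0],.0785).round(4))
```

```text
[ 0.6604 -0.225   0.0805] 0.0003
[ 0.6574 -0.258   0.0833] 0.0003
[ 0.6222 -0.2552  0.0706] 0.0004
[ 0.6249 -0.2224  0.0666] 0.0005
centre [ 0.6412 -0.2402  0.0752] sides [0.0332 0.0375 0.0332 0.0382]
yaw up -0.07560698880693177 slope 0.35922821922787945
level yaw -1.6567727406669595
placed ((327.4580383300781, 238.10450744628906), (69.5290756225586, 87.2924575805664), 89.13151550292969) [[ 0.6515 -0.0804  0.0785]]
```

>>> {"op": "drive_tool", "data": {"series": [[1,-0.26,0.445,0.3,0.013],[1,-0.26,0.445,0.6,0.013],[1,-0.26,0.445,1,0.013],[1,-0.26,0.445,1,0.013],[1,-0.26,0.445,1,0.013],[1,-0.26,0.445,1,0.013]]}}

```text
time_s: 12.32
tool_pos: [0.4983, -0.3347, 0.0577]
eef_rot: [0.999, -0.043, 0.001, 0.0]
force: [-0.3, 0.1, 0.9]
grip_width: 0.0856
finger_force: 0.0
```

Run:
```python
from m import *
c=cam("wrist","w10")
for d in discs(c):print("  disc",d,plane(c,d[0],.0054).round(4))
togo([.497,-.334,.003],-1.652)
```

```text
disc (array([322.4, 269.8]), array([109.2, 117.6]), 0.99) [[ 0.4979 -0.3335  0.0054]]
shift [-0.0103 -0.0057  0.2782] turn -0.0006 pos [ 0.4988 -0.3352  0.0587] t 12.38
```

>>> {"op": "drive_tool", "data": {"series": [[1,-0.006,-0.006,0.15,0],[1,-0.006,-0.006,0.24,0],[0.78,-0.006,-0.006,0.255,0],[0.78,-0.006,-0.006,0.265,0],[0.78,-0.006,-0.006,0.278,0],[0.78,-0.006,-0.006,0.278,0],[0.4,-0.006,-0.006,0.278,0],[0.4,-0.006,-0.006,0.278,0],[0.4,-0.006,-0.006,0.278,0],[0.4,-0.006,-0.006,0.278,0]], "force": 25}}

```text
time_s: 13.62
tool_pos: [0.497, -0.3351, 0.004]
eef_rot: [0.999, -0.043, 0.002, 0.001]
force: [-2.6, 1.1, 19.3]
grip_width: 0.0659
finger_force: 32.2
```

>>> {"op": "drive_tool", "data": {"series": [[0.4,0,0,-0.05,0],[0.4,0,0,-0.15,0],[0.4,0,0,-0.4,0],[0.4,0,0,-0.6,0],[0.4,0,0,-0.6,0],[0.4,0,0,-0.6,0]]}}

```text
time_s: 14.38
tool_pos: [0.4948, -0.3342, 0.1209]
eef_rot: [0.999, -0.044, -0.0, 0.0]
force: [0.5, 0.5, -1.0]
grip_width: 0.0657
finger_force: 28.1
```

Run:
```python
from m import *
c=cam("wrist","w11");e,k=held(c);print(e,cv2.boundingRect(k))
togo([.6412,-.2402,.0868],-1.652)
```

```text
((324.4174499511719, 354.7519836425781), (183.66896057128906, 227.71218872070312), 178.00926208496094) (237, 242, 177, 158)
shift [ 0.6905 -0.5307  0.1659] turn -0.0009 pos [ 0.4944 -0.334   0.1201] t 14.43
```

>>> {"op": "drive_tool", "data": {"series": [[0.4,0.2,-0.16,0,0],[0.4,0.45,-0.35,0,0],[0.4,0.62,-0.48,0,0],[0.4,0.69,-0.53,0,0],[0.4,0.69,-0.53,0,0],[0.4,0.69,-0.53,0,0]], "force": 22}}

```text
time_s: 15.18
tool_pos: [0.6399, -0.2427, 0.1199]
eef_rot: [0.999, -0.045, -0.001, 0.0]
force: [-0.4, -0.3, 0.0]
grip_width: 0.0656
finger_force: 28.1
```

Run:
```python
from m import *
c=cam("wrist","w12");e,k=held(c);print(e,cv2.boundingRect(k))
T=np.array(c["T_tool_cam"]);t={"cx":c["cx"],"cy":c["cy"],"fx":c["fx"],"fy":c["fy"],"eye":T[:3,3],"Rm":T[:3,:3]}
print(plane(t,e[0],-.004).round(4))
togo([.6412,-.2402,.0868],-1.652)
```

```text
((321.2655029296875, 304.8739929199219), (153.08433532714844, 164.11241149902344), 148.08059692382812) (248, 230, 152, 154)
[[ 0.0075 -0.0014 -0.004 ]]
shift [ 0.0051 -0.0143  0.1673] turn -0.0014 pos [ 0.64   -0.2429  0.1203] t 15.22
```

>>> {"op": "drive_tool", "data": {"series": [[0.4,0.005,-0.012,0.1,0],[0.4,0.005,-0.012,0.155,0],[0.4,0.005,-0.012,0.165,0],[0.4,0.005,-0.012,0.175,0],[0.4,0.005,-0.012,0.185,0],[0.4,0.005,-0.012,0.19,0],[0.4,0.005,-0.012,0.195,0]], "force": 20}}

```text
time_s: 16.1
tool_pos: [0.6433, -0.2385, 0.0823]
eef_rot: [0.999, -0.043, 0.0, 0.0]
force: [-1.9, 0.3, 3.9]
grip_width: 0.0659
finger_force: 27.6
```

Run:
```python
from m import *
togo([.6412,-.2402,.0775],-1.652)
```

```text
shift [-0.0095  0.0094  0.0238] turn -0.0009 pos [ 0.6433 -0.2385  0.0823] t 16.1
```

>>> {"op": "drive_tool", "data": {"series": [[0.4,-0.002,0.003,0.005,0],[0.4,-0.004,0.005,0.01,0],[0.4,-0.004,0.005,0.015,0],[0.4,-0.005,0.005,0.02,0],[0.4,-0.005,0.005,0.022,0],[0.4,-0.005,0.005,0.022,0]]}}

```text
time_s: 16.85
tool_pos: [0.6432, -0.2389, 0.0797]
eef_rot: [0.999, -0.043, 0.001, 0.0]
force: [-3.5, 2.7, 15.6]
grip_width: 0.0658
finger_force: 28.1
```

>>> {"op": "drive_tool", "data": {"series": [[0.4,0,0,-0.01,0],[0.4,0,0,-0.01,0],[0.7,0,0,-0.01,0],[1,0,0,-0.01,0],[1,0,0,-0.01,0],[1,0,0,-0.01,0],[1,0,0,-0.3,0],[1,0,0,-0.6,0],[1,0,0,-0.6,0],[1,0,0,-0.6,0]]}}

```text
time_s: 18.1
tool_pos: [0.6417, -0.2393, 0.1972]
eef_rot: [0.999, -0.044, -0.0, 0.0]
force: [-0.3, -0.4, -0.0]
grip_width: 0.0856
finger_force: 0.0
```

```bash
cat >> m.py <<'E'
def placed(c,X):
    p=proj(c,[X])[0].astype(int);g=cv2.cvtColor(c["color"],cv2.COLOR_BGR2GRAY)
    m=(g>140).astype(np.uint8);m=cv2.morphologyEx(m,cv2.MORPH_OPEN,np.ones((13,13)))
    w=np.zeros_like(m);cv2.circle(w,tuple(p.tolist()),65,1,-1);m*=w
    k=max(cv2.findContours(m,cv2.RETR_EXTERNAL,cv2.CHAIN_APPROX_NONE)[0],key=cv2.contourArea);e=cv2.fitEllipse(cv2.convexHull(k))
    return np.round(e[0],1),np.round(e[1],1),round(e[2]),plane(c,e[0],.0785).round(4)
E
python3 - <<'E'
from m import *
c=cam("wrist","w13");print(placed(c,[.6412,-.2402,.0785]))
togo([.55,.15,.25],-np.pi/2)
E
```

```text
(array([319.6, 238.9]), array([59.4, 83.1]), 101, array([[ 0.6386, -0.2353,  0.0785]]))
shift [-0.6235 -1.8987 -0.2678] turn -0.0138 pos [ 0.6411 -0.2391  0.1961] t 18.15
```

Run:
```python
from m import *
c=load("w13");hsv=cv2.cvtColor(c["color"],cv2.COLOR_BGR2HSV);g=hsv[...,2]
print(g[180:292:7,262:384:8]);
for th in (105,115,125,140,160):
    m=(g>th).astype(np.uint8);m=cv2.morphologyEx(m,cv2.MORPH_OPEN,np.ones((13,13)))
    for k in cv2.findContours(m,cv2.RETR_EXTERNAL,cv2.CHAIN_APPROX_NONE)[0]:
        x,y,w,h=cv2.boundingRect(k)
        if abs(x+w/2-322)<40 and abs(y+h/2-238)<40: print(th,(x,y,w,h),cv2.fitEllipse(cv2.convexHull(k)))
```

```text
[[ 53  51  53  55  52  53  76  87  75  75  90  41  42  41  41  41]
 [ 53  52  55  56  53  93  77  74  74  75  93  96  42  42  41  42]
 [ 54  54  55  56 136  75  76  77  78  76  76  97  87  43  43  41]
 [ 53  58  56  57 138 113 136 140 136 135 128  81  95  45  40  42]
 [ 54  55  57  80 130 134 136 136 133 136 136 134  99  41  39  41]
 [ 54  55  59 122 136 158 134 134 165 167 132 136 165  45  38  43]
 [ 54  57  59 226 228 228 225 224 224 224 225 155 132 127  45  45]
 [ 58  58  84 224 225 223 224 224 224 224 223 222 130 128  46  45]
 [ 56  59  91 221 221 223 223 224 224 223 223 223 129 129  46  48]
 [ 56  57  57 218 222 224 223 223 224 223 223 221 124 119  49  46]
 [ 56  56  58 213 218 175 224 224 224 223 224 207 123  45  48  46]
 [ 58  56  56  54 215 216 170 217 225 177 190 208  90  47  48  46]
 [ 56  58  59  59  58 195 209 207 208 206 203 147  48  47  47  45]
 [ 55  56  57  57  59 212  59  60  65  66  62 237  46  45  43  45]
 [ 54  57  59  56  59  59  58  60  65  65  65  58  47  44  45  43]
 [ 58  57  60  58  58  61  59  58  64  64  62  62  47  44  42  43]]
105 (279, 197, 89, 73) ((323.04620361328125, 233.37982177734375), (78.43206787109375, 91.24894714355469), 97.47068786621094)
105 (0, 0, 640, 430) ((361.8011474609375, 164.36875915527344), (624.503662109375, 767.8619995117188), 124.15180206298828)
115 (279, 197, 89, 73) ((322.9670104980469, 233.43797302246094), (76.61530303955078, 91.08409118652344), 96.10842895507812)
125 (280, 198, 87, 72) ((323.99365234375, 234.4076690673828), (74.42779541015625, 90.27104949951172), 92.08296203613281)
140 (280, 215, 75, 54) ((319.01593017578125, 238.85885620117188), (60.463043212890625, 81.77704620361328), 103.04273223876953)
160 (280, 216, 74, 43) ((317.4971008300781, 235.5369873046875), (47.21941375732422, 81.57411193847656), 90.792236328125)
```

Run:
```python
from m import *
c=load("w13");print(plane(c,[(323.9,234.2)],.0785).round(4))
g=cv2.cvtColor(c["color"],cv2.COLOR_BGR2GRAY)
print("pins"); print(g[266:282:2,294:362:2])
c=load("w8");g=cv2.cvtColor(c["color"],cv2.COLOR_BGR2GRAY)
print(g[266:282:2,296:360:2])
```

```text
[[ 0.6421 -0.239   0.0785]]
pins
[[ 58  64 184 161 141 145 182 197 198 206 202 202 202 201 202 201 202 200
  201 201 201 196 191 172 161 206 151 143 137 127  80  47  46  48]
 [ 58  59 134 140 132 118 145 134 118 149 154 175 193 188 191 188 190 189
  185 166 152 132 107  83  80 149 138 143 140 110  63  46  49  51]
 [ 60  57  81 147 170 143  90  62  58  60  65  77  89  91  93  94  95  90
   91  76  68  64  65  63  64  66 138 208 206 129  63  48  46  47]
 [ 60  58 102 211 227 208 126  57  58  59  60  58  58  59  58  59  62  64
   62  61  65  64  65  64  60  67 194 245 242 182  71  46  48  49]
 [ 56  56  90 194 215 200 117  58  59  59  60  59  57  60  60  62  64  64
   65  65  62  65  62  63  62  64 156 228 230 155  62  48  45  44]
 [ 57  56  56  91 113 100  65  56  59  60  58  59  60  60  59  62  64  64
   66  64  63  65  63  63  64  60  69  91  96  71  58  47  48  46]
 [ 58  59  56  57  58  59  59  60  57  60  60  61  59  59  59  60  64  61
   63  66  64  62  62  66  65  62  64  61  58  58  52  48  46  44]
 [ 58  58  59  58  57  58  60  59  59  61  57  58  59  57  60  63  62  65
   63 
[... 426 characters left out ...]
8 141 134 142 144 114  69  63  63]
 [ 62  59 133 205 209 151  73  60  67  81  97 120 143 157 161 159 160 159
  155 151 125 105  90  72  65 142 213 224 164  68  62  63]
 [ 59  64 176 237 235 194  83  62  63  63  61  62  60  64  67  66  64  67
   63  65  64  63  60  64  66 181 238 235 186  80  64  62]
 [ 63  58 113 180 186 133  66  64  61  61  63  64  64  63  62  65  63  63
   63  64  64  63  63  62  63 111 170 171 109  62  61  62]
 [ 61  63  59  71  73  64  62  60  63  63  61  63  62  64  63  61  62  63
   63  65  64  62  63  60  65  60  68  70  64  63  61  63]
 [ 61  61  61  59  62  60  60  61  61  63  63  63  61  61  62  61  62  63
   64  63  63  62  60  62  63  62  62  62  62  61  61  65]]
```

>>> {"op": "drive_tool", "data": {"series": [[1,-0.1,-1,-0.3,-0.013],[1,-0.1,-1,-0.3,-0.013],[1,-0.1,-1,-0.3,-0.013],[1,-0.1,-1,-0.3,-0.013],[1,-0.1,-1,-0.3,-0.013]]}}

```text
time_s: 18.77
tool_pos: [0.6391, -0.0367, 0.2564]
eef_rot: [1.0, -0.001, -0.001, -0.0]
force: [-0.5, -1.3, -1.0]
grip_width: 0.0852
finger_force: 0.0
```

>>> {"op": "drive_tool", "data": {"series": [[1,-0.1,-1,0,0],[1,-0.1,-1,0,0],[1,-0.1,-1,0,0],[1,-0.1,-1,0,0],[1,-0.1,-1,0,0]]}}

```text
time_s: 19.4
tool_pos: [0.6207, 0.1599, 0.2557]
eef_rot: [1.0, -0.003, -0.001, 0.001]
force: [0.1, 0.0, 0.4]
grip_width: 0.0854
finger_force: 0.0
```

```bash
cat >> m.py <<'E'
def spec(c):
    g=c["color"].astype(int);m=((g[...,2]-g[...,0]>25)&(g[...,2]<190)&(g[...,2]>45)).astype(np.uint8)
    ex=proj(c,[[.64,.259,.01]])[0];m=cv2.morphologyEx(m,cv2.MORPH_CLOSE,np.ones((7,7),np.uint8))
    w=np.zeros_like(m);cv2.circle(w,tuple(ex.astype(int).tolist()),100,1,-1);m*=w
    k=[k for k in cv2.findContours(m,cv2.RETR_EXTERNAL,cv2.CHAIN_APPROX_NONE)[0] if cv2.contourArea(k)>200]
    return k
E
python3 - <<'E'
from m import *
cam("wrist","w14")
for n in ["w14","w3"]:
    c=load(n);k=spec(c);print(n,[cv2.contourArea(q) for q in k]);k=np.concatenate(k)[:,0]
    W=plane(c,k,.009)[:,:2].astype(np.float32);r=cv2.minAreaRect(W);print(np.round(r[0],4),np.round(r[1],4),round(r[2],1),cv2.boxPoints(r).round(3).tolist())
    r=cv2.minAreaRect(k);print(np.round(r[0],1),cv2.boxPoints(r).round().tolist())
c=load("w3");g=cv2.cvtColor(c["color"],cv2.COLOR_BGR2GRAY);print(g[300:336:2,284:410:6]);print(proj(c,[[.49,.07,.095],[.49,-.04,.095]]).round())
c=load("w2");g=cv2.cvtColor(c["color"],cv2.COLOR_BGR2GRAY);print(g[282:316:2,122:250:6])
E
```

```text
w14 [3772.0]
[0.641  0.2589] [0.0437 0.1414] 56.3 [[0.5699999928474426, 0.2800000011920929], [0.6880000233650208, 0.20200000703334808], [0.7120000123977661, 0.23800000548362732], [0.593999981880188, 0.3160000145435333]]
[235.6 180.5] [[187.0, 223.0], [248.0, 117.0], [284.0, 138.0], [223.0, 244.0]]
w3 [4045.5]
[0.6411 0.2605] [0.0441 0.1423] 56.3 [[0.5699999928474426, 0.28200000524520874], [0.6880000233650208, 0.2029999941587448], [0.7129999995231628, 0.23899999260902405], [0.593999981880188, 0.3179999887943268]]
[117.9 162.5] [[73.0, 209.0], [122.0, 98.0], [163.0, 116.0], [114.0, 227.0]]
[[ 60  58  61 131 141 105 136 142 143 139 141 159 158 158 107 107 127  64
   66  66  65]
 [ 59  60  58 130 141 107 137 142 140 141 143 161 161 159 120 106 123  67
   65  64  64]
 [ 60  60  61 116 130 108 129 132 131 132 135 150 150 152 124 108 109  65
   66  63  61]
 [ 58  58  59  65  74 106  75  73  71  72  74  83  82  87  85 106  75  64
   66  64  64]
 [ 59  58  64  64  67 108  61  59  60  59  59  63  65  61  66 106  69  62
   66  63  65]
 [ 61  67 112 112 112 121 111 108 108 107 107 108 108 106 10
[... 2006 characters left out ...]
6  69  71  67  63  67  68  67
   67 241  71  70]
 [ 65  67  65  64  65  64  63  64  64  63  64  65  65  66  85  86  55  67
   66 245  72  64]
 [ 67  65  67  66  66  65  65  66  64  68  67  64  64  65 114 114  35  65
   65 244  66  63]
 [ 66  66  65  65  65  62  63  63  67  66  63  63  65  77 114 112  35  60
   67 222  63  66]
 [ 66  64  64  64  63  65  65  63  64  65  64  62  64  98 114  93  31  59
   67 186  65  64]
 [ 65  67  67  65  63  66  63  66  67  66  67  64  66 114 115  56  33  55
   65  90  64  65]
 [ 65  65  66  65  64  64  64  63  64  63  63  63  65 114 115  37  32  53
   65  62  64  64]
 [ 65  65  63  63  63  65  66  62  65  65  65  63  62 115 116  33  36  50
   63  65  65  63]]
```

>>> {"op": "drive_tool", "data": {"series": [[1,-0.9,0.6,0,0],[1,-0.9,0.6,0,0],[1,-0.9,0.6,0,0],[1,-0.9,0.6,0,0],[1,-0.9,0.6,0,0],[1,-0.9,0.6,0,0]]}}

```text
time_s: 20.2
tool_pos: [0.4409, 0.0414, 0.2576]
eef_rot: [1.0, -0.004, 0.001, 0.0]
force: [-0.2, 0.2, -0.1]
grip_width: 0.0853
finger_force: 0.0
```

Run:
```python
from m import *
print(tri([load("w3"),load("w14")],[(117.9,162.5),(235.6,180.5)]))
c=cam("wrist","w15");g=cv2.cvtColor(c["color"],cv2.COLOR_BGR2GRAY)
p=proj(c,[[.49,.068,.095],[.49,-.042,.095],[.49,.012,.095]]).round().astype(int);print(p.tolist())
x,y=p[2]; 
np.set_printoptions(linewidth=220)
print(g[y-30:y+31:2,p[0][0]-12:p[1][0]+14:6], y-30, p[0][0]-12)
```

```text
(array([0.64360063, 0.25638365, 0.0133588 ]), np.float64(0.0005373026192470211))
[[292, 165], [422, 163], [358, 164]]
[[ 73  74  75  74 132 160 123 124 123 124 124 123 123 125 126 122 123 122 123 125  50  50  53  53  53  52]
 [ 74  72  74  74 128 126 122 123 125 125 124 124 124 123 124 124 121 124 123 124  50  52  53  49  52  54]
 [ 72  74  74  73 114 121 120 121 122 121 122 123 121 122 121 121 123 120 120 120  52  52  52  53  53  53]
 [ 74  74  74  75 111 117 121 122 119 120 121 121 120 120 122 120 120 119 119 121  49  50  51  51  53  57]
 [ 72  74  75  74 111 119 119 119 119 117 120 122 120 118 121 120 120 118 120 118  52  54  50  52  53  52]
 [ 74  74  77  74 111 119 133 186 119 120 121 120 120 123 119 120 121 168 119 119  50  52  51  51  54  56]
 [ 74  74  72  69 106 106 211 245 107 114 106 106 105 106 106 107 159 223 112 109  52  49  53  53  53  54]
 [ 73  74  73  65  98  94 201 177 134 148  93  92  91  93  91  92 194 170 141  92  51  52  51  49  55  53]
 [ 74  74  78 157 152 138 174 162 156 167 140 139 137 133 128 122 182 136 159 120 103  96  94  90  53  56]
 [ 75  75 108 166 1
[... 1643 characters left out ...]
  71  72  75  72  70  70  63  52  53  53  54  54]
 [ 68  70  68  68  67  67  68  68  67  73  74  73  75  72  72  72  73  73  75  75  67  51  50  54  52  52]
 [ 71  69  70  69  68  69  67  65  66  69  72  74  73  74  74  74  73  74  73  73  75  50  52  53  52  54]
 [ 70  69  70  68  67  68  66  66  66  65  65  73  73  76  73  73  73  75  73  76  72  55  53  53  54  54]
 [ 70  69  69  69  68  65  66  64  66  66  64  70  68  70  66  70  72  72  76  73  77  55  51  51  51  52]
 [ 70  69  68  67  68  68  67  68  67  67  65  64  67  64  63  68  75  74  77  74  75  54  52  50  54  53]
 [ 68  71  70  68  67  67  65  68  67  65  65  66  67  65  67  68  73  73  76  76  74  53  53  53  55  53]] 134 280
```

Run:
```python
from m import *
def edge(c,cols,r0,r1,th,rising):
    g=cv2.GaussianBlur(cv2.cvtColor(c["color"],cv2.COLOR_BGR2GRAY),(1,1),0).astype(float);o=[]
    for x in cols:
        v=g[r0:r1,x]
        for i in range(len(v)-1):
            a,b=v[i],v[i+1]
            if (a>th>=b and not rising) or (a<th<=b and rising): o.append((x,r0+i+(a-th)/(a-b)));break
    o=np.array(o);p=np.polyfit(o[:,0],o[:,1],1);return p,np.std(o[:,1]-np.polyval(p,o[:,0]))
def hedge(c,row,x0,x1):
    g=cv2.cvtColor(c["color"],cv2.COLOR_BGR2GRAY).astype(float);return g[row-1:row+2,x0:x1].mean(0).round()
c=load("w15")
t,s1=edge(c,range(296,417,3),151,162,90,False);b,s2=edge(c,range(296,390,3),160,170,68,True)
print("w15 top",np.polyval(t,[292,421]),s1,"bot",np.polyval(b,[292,421]),s2)
print(hedge(c,160,284,300),hedge(c,160,412,428),hedge(c,153,284,300),hedge(c,153,412,428))
c=load("w3");t,s1=edge(c,range(292,398,3),314,324,90,False);print("w3",np.polyval(t,[289,400]),s1)
print(hedge(c,321,282,296),hedge(c,321,394,408))
c=load("w2");t,s1=edge(c,range(132,236,3),295,305,90,False);print("w2",np.polyval(t,[128,239]),s1)
```

```text
w15 top [153.14558518 153.86250852] 0.1867050270556034 bot [165.38014914 165.64155625] 0.13205537725488722
[ 74.  74.  76.  74.  75.  75.  73.  77. 113. 162. 169. 128.  76.  53.
  53.  53.] [ 54.  53.  54.  52.  51.  52.  52.  64. 115. 161. 152.  98.  56.  51.
  53.  55.] [ 75.  74.  76.  74.  75.  74.  72.  75. 112. 166. 187. 166. 135. 117.
 106. 100.] [123. 124. 124. 122. 123. 126. 136. 143. 154. 163. 145.  97.  60.  52.
  53.  54.]
w3 [317.03656112 318.08298122] 0.24990558500030918
[ 66.  64.  62.  59.  58.  57.  56.  91. 166. 219. 201. 125.  63.  53.] [ 63.  64.  60.  67. 115. 169. 169. 120.  72.  61.  64.  64.  63.  63.]
w2 [298.9577873  299.57630535] 0.22908544187422608
```

Run:
```python
from m import *
a,b=load("w15"),load("w3")
L=tri([a,b],[(293.6,153.15),(291.1,317.05)]);Rr=tri([a,b],[(421.4,153.9),(399.5,318.0)])
print(L,Rr,np.linalg.norm(L[0]-Rr[0]))
q=plane(a,[(293.6,153.15),(421.4,153.9),(421.4,165.6),(293.6,165.4)],.095);print(q.round(4),q.mean(0).round(4))
d=q[0]+q[3]-q[1]-q[2];print("rail yaw",np.arctan2(d[1],d[0]))
# foot check, bright blob in w15 on z=.008
togo([.642,.258,.06],-2.159)
```

```text
(array([0.49953422, 0.06665831, 0.0953399 ]), np.float64(3.12855076574098e-05)) (array([ 0.49798662, -0.04043719,  0.0964449 ]), np.float64(0.00017433523498123298)) 0.10711238360119928
[[ 0.4995  0.0667  0.095 ]
 [ 0.4979 -0.041   0.095 ]
 [ 0.4881 -0.0418  0.095 ]
 [ 0.4894  0.067   0.095 ]] [0.4937 0.0127 0.095 ]
rail yaw 1.5576005774440889
shift [ 0.9971 -1.0866  0.9879] turn 0.0925 pos [0.4409 0.0421 0.2574] t 20.25
```

>>> {"op": "drive_tool", "data": {"series": [[1,0.95,-0.95,0.3,0.0925],[1,0.95,-0.95,0.3,0.0925],[1,0.95,-0.95,0.3,0.0925],[1,0.95,-0.95,0.3,0.0925],[1,0.95,-0.95,0.3,0.0925],[1,0.95,-0.95,0.3,0.0925],[1,0.95,-0.95,0.3,0.0925]]}}

```text
time_s: 21.12
tool_pos: [0.6307, 0.2312, 0.1964]
eef_rot: [0.957, -0.289, -0.0, 0.001]
force: [-1.2, -0.5, 0.6]
grip_width: 0.0856
finger_force: 0.0
```

Run:
```python
from m import *
c=cam("wrist","w16");k=spec(c);k=np.concatenate(k)[:,0]
for z in (.006,.009,.012):
    W=plane(c,k,z)[:,:2].astype(np.float32);r=cv2.minAreaRect(W);print(z,np.round(r[0],4),np.round(r[1],4),round(r[2],1))
r=cv2.minAreaRect(k);print(np.round(r[0],1))
print(tri([load("w3"),c],[(117.9,162.5),r[0]]))
togo([.641,.259,.06],-2.159); print(ctrl.observe()["q"][6])
```

```text
0.006 [0.6398 0.2598] [0.0433 0.1393] 56.0
0.009 [0.6403 0.2591] [0.0429 0.138 ] 56.0
0.012 [0.6409 0.2584] [0.0425 0.1367] 56.0
[294. 216.]
(array([0.643969  , 0.25677643, 0.01242646]), np.float64(0.0010055513050794356))
shift [-0.0352 -0.1464  0.685 ] turn 0.0002 pos [0.6307 0.2308 0.197 ] t 21.18
-2.6838051500824522
```

>>> {"op": "drive_tool", "data": {"series": [[1,-0.04,-0.146,0.2,0],[1,-0.04,-0.146,0.5,0],[1,-0.04,-0.146,0.75,0],[1,-0.04,-0.146,0.75,0],[1,-0.04,-0.146,0.75,0]], "force": 25}}

```text
time_s: 21.8
tool_pos: [0.6418, 0.2606, 0.0499]
eef_rot: [0.957, -0.289, 0.001, -0.001]
force: [0.2, 0.5, 0.4]
grip_width: 0.0854
finger_force: 0.0
```

Run:
```python
from m import *
c=cam("wrist","w17");k=np.concatenate(spec(c))[:,0]
for z in (.006,.009,):
    W=plane(c,k,z)[:,:2].astype(np.float32);r=cv2.minAreaRect(W);print(z,np.round(r[0],4),np.round(r[1],4),round(r[2],1))
togo([.640,.2595,.0115],-2.164)
```

```text
0.006 [0.6333 0.2623] [0.044 0.124] 55.2
0.009 [0.6345 0.2615] [0.0433 0.1219] 55.2
shift [-0.0061  0.0135  0.1959] turn 0.001 pos [0.6423 0.261  0.0507] t 21.85
```

>>> {"op": "drive_tool", "data": {"series": [[0.7,-0.007,0.008,0.1,0],[0.5,-0.007,0.008,0.17,0],[0.3,-0.007,0.008,0.19,0],[0,-0.007,0.008,0.195,0],[-0.3,-0.007,0.008,0.195,0],[-0.6,-0.007,0.008,0.195,0],[-0.6,-0.007,0.008,0.195,0],[-0.6,-0.007,0.008,0.195,0],[-0.6,-0.007,0.008,0.195,0]], "force": 25}}

```text
time_s: 22.98
tool_pos: [0.6396, 0.2603, 0.0105]
eef_rot: [0.957, -0.289, 0.001, -0.001]
force: [-2.3, -1.3, 8.4]
grip_width: 0.0258
finger_force: 29.2
```

>>> {"op": "drive_tool", "data": {"series": [[-0.6,0,0,-0.05,0],[-0.6,0,0,-0.2,0],[-0.6,0,0,-0.5,0],[-0.6,0.01,0.1,-0.8,-0.05],[-0.6,0.02,0.3,-0.85,-0.1],[-0.6,0.03,0.5,-0.85,-0.15],[-0.6,0.04,0.7,-0.85,-0.2],[-0.6,0.04,0.7,-0.85,-0.25],[-0.6,0.04,0.7,-0.85,-0.3],[-0.6,0.04,0.7,-0.85,-0.342],[-0.6,0.04,0.7,-0.85,-0.342],[-0.6,0.04,0.7,-0.85,-0.342],[-0.6,0.04,0.7,-0.85,-0.342],[-0.6,0.04,0.7,-0.85,-0.342],[-0.6,0.04,0.7,-0.85,-0.342]]}}

```text
time_s: 24.85
tool_pos: [0.5675, 0.1387, 0.1785]
eef_rot: [0.709, 0.705, 0.0, 0.0]
force: [0.9, -0.8, -0.4]
grip_width: 0.0254
finger_force: 24.7
```

Run:
```python
from m import *
s=ctrl.observe();print(s["grip_width"],s["finger_force"])
togo([.4937,.0127,.18],-.013)
```

```text
0.02540784278375282 24.726514220237732
shift [-0.632  -0.366  -0.0073] turn 0.0013 pos [0.5675 0.1387 0.1785] t 24.85
```

>>> {"op": "drive_tool", "data": {"series": [[-0.6,-0.25,-0.15,0,0],[-0.6,-0.5,-0.3,0,0],[-0.6,-0.632,-0.366,0,0.001],[-0.6,-0.632,-0.366,0,0.001],[-0.6,-0.632,-0.366,0,0.001],[-0.6,-0.632,-0.366,0,0.001]]}}

```text
time_s: 25.6
tool_pos: [0.4937, 0.0144, 0.1785]
eef_rot: [0.712, 0.703, 0.0, 0.0]
force: [-0.0, -0.4, -0.0]
grip_width: 0.0258
finger_force: 24.8
```

Run:
```python
from m import *
togo([.4937,.0127,.108],-.013)
s=ctrl.observe()
for n in ("scene","side","wrist"):
    c=cam(n,n+"h");g=c["color"].astype(int)
    m=((g[...,2]-g[...,0]>20)&(g[...,2]-g[...,1]>12)&(g[...,2]<190)).astype(np.uint8)
    z=s["tool_pos"][2]
    p=proj(c,[[.494,.013,z]])[0];print(n,p.round())
    w=np.zeros_like(m);cv2.circle(w,tuple(p.astype(int).tolist()),190 if n=="wrist" else 75,1,-1);m*=w
    ks=[k for k in cv2.findContours(m,cv2.RETR_EXTERNAL,cv2.CHAIN_APPROX_NONE)[0] if cv2.contourArea(k)>8]
    print([(cv2.boundingRect(k),cv2.contourArea(k)) for k in ks])
    k=np.concatenate(ks)[:,0];W=plane(c,k,z)[:,:2].astype(np.float32);print("world extents",W.min(0),W.max(0))
```

```text
shift [-8.900e-03 -2.000e-04  3.526e-01] turn 0.0 pos [0.4937 0.0144 0.1785] t 25.6
scene [353. 213.]
[((326, 213, 31, 22), 311.5), ((384, 208, 42, 38), 960.5), ((278, 206, 4, 10), 15.0)]
world extents [ 0.35037938 -0.05370365] [0.62034255 0.10433014]
side [350. 230.]
[((336, 233, 22, 23), 340.0), ((349, 222, 6, 6), 18.5), ((363, 214, 21, 17), 89.0)]
world extents [ 0.42722628 -0.04751204] [0.5159935  0.08705461]
wrist [324. 317.]
[((290, 369, 34, 8), 16.0), ((269, 146, 110, 272), 16983.0)]
world extents [ 0.4719995  -0.04327634] [0.51637894 0.08670674]
```

>>> {"op": "drive_tool", "data": {"series": [[-0.6,-0.018,0,0.15,0],[-0.6,-0.018,0,0.27,0],[-0.6,-0.018,0,0.33,0],[-0.6,-0.018,0,0.35,0],[-0.6,-0.018,0,0.36,0],[-0.6,-0.018,0,0.36,0],[-0.6,-0.018,0,0.36,0]]}}

```text
time_s: 26.62
tool_pos: [0.4935, 0.0095, 0.1068]
eef_rot: [0.712, 0.702, 0.0, 0.0]
force: [-0.4, -0.6, -0.1]
grip_width: 0.0255
finger_force: 24.8
```

Run:
```python
from m import *
togo([.4937,.0107,.103],-.013)
```

```text
shift [0.006  0.0009 0.0188] turn -0.0003 pos [0.4935 0.0095 0.1068] t 26.62
```

>>> {"op": "drive_tool", "data": {"series": [[-0.6,0.003,0,0.005,0],[-0.6,0.003,0,0.01,0],[-0.6,0.003,0,0.013,0],[-0.6,0.003,0,0.013,0]]}}

```text
time_s: 27.12
tool_pos: [0.4935, 0.0101, 0.1053]
eef_rot: [0.712, 0.702, -0.0, 0.001]
force: [-4.4, -0.9, 17.1]
grip_width: 0.0254
finger_force: 26.6
```

>>> {"op": "drive_tool", "data": {"series": [[-0.6,0,0,-0.005,0],[-0.6,0,0,-0.005,0],[-0.35,0,0,-0.005,0],[-0.2,0,0,-0.005,0],[0,0,0,-0.005,0],[0.3,0,0,-0.005,0],[0.7,0,0,-0.005,0],[0.7,0,0,-0.005,0],[0.7,0,0,-0.005,0]]}}

```text
time_s: 28.25
tool_pos: [0.4932, 0.0101, 0.1047]
eef_rot: [0.712, 0.702, -0.0, 0.0]
force: [-0.1, 0.0, 0.9]
grip_width: 0.0723
finger_force: 0.0
```

Run:
```python
from m import *
for n in ("side","wrist"):
    c=cam(n,n+"i");g=c["color"].astype(int)
    m=((g[...,2]-g[...,0]>20)&(g[...,2]-g[...,1]>12)&(g[...,2]<190)).astype(np.uint8);z=.101
    p=proj(c,[[.494,.013,z]])[0];w=np.zeros_like(m);cv2.circle(w,tuple(p.astype(int).tolist()),190 if n=="wrist" else 50,1,-1);m*=w
    ks=[k for k in cv2.findContours(m,cv2.RETR_EXTERNAL,cv2.CHAIN_APPROX_NONE)[0] if cv2.contourArea(k)>30]
    k=np.concatenate(ks)[:,0];W=plane(c,k,z)[:,:2].astype(np.float32);print(n,len(ks),W.min(0),W.max(0),[np.round(v,3) for v in cv2.minAreaRect(W)])
```

```text
side 2 [ 0.42967862 -0.13466436] [0.5167893  0.07965355] [array([ 0.475, -0.025]), array([0.217, 0.047]), np.float64(74.02)]
wrist 1 [ 0.46333438 -0.05085279] [0.5171811  0.08232723] [array([0.494, 0.016]), array([0.134, 0.052]), np.float64(85.436)]
```

>>> {"op": "drive_tool", "data": {"series": [[1,0,0,-0.02,0],[1,0,0,-0.08,0],[1,0,0,-0.25,0],[1,0,0,-0.5,0],[1,-0.3,0,-0.7,0],[1,-0.5,0,-0.7,0],[1,-0.5,0,-0.7,0],[1,-0.5,0,-0.7,0]]}}

```text
time_s: 29.35
tool_pos: [0.4915, -0.0893, 0.2451]
eef_rot: [0.712, 0.702, 0.0, 0.0]
force: [-0.9, 0.7, -0.7]
grip_width: 0.0849
finger_force: 0.0
```

Run:
```python
from m import *
c=cam("wrist","w20");s=cam("scene","s20")["color"];d=cam("side","d20")["color"]
a=cv2.resize(s[140:300,250:450],None,fx=2,fy=2);b=cv2.resize(d[150:310,230:430],None,fx=2,fy=2);w=cv2.resize(c["color"][:400],(448,280))
o=np.zeros((600,800,3),np.uint8);o[:320,:400]=a;o[:320,400:]=b;o[320:600,:448]=w;cv2.imwrite("pics/fin.png",o)
g=c["color"].astype(int);m=((g[...,2]-g[...,0]>20)&(g[...,2]-g[...,1]>12)&(g[...,2]<190)).astype(np.uint8);p=proj(c,[[.494,.013,.101]])[0];q=np.zeros_like(m);cv2.circle(q,tuple(p.astype(int).tolist()),110,1,-1);m*=q
k=np.concatenate([k for k in cv2.findContours(m,cv2.RETR_EXTERNAL,cv2.CHAIN_APPROX_NONE)[0] if cv2.contourArea(k)>30])[:,0]
for z in (.1,.103):print([np.round(v,4) for v in cv2.minAreaRect(plane(c,k,z)[:,:2].astype(np.float32))])
```

```text
[array([0.4937, 0.0076]), array([0.1327, 0.0446]), np.float64(89.1118)]
[array([0.4937, 0.0074]), array([0.1313, 0.0442]), np.float64(89.1118)]
```

View pics/fin.png

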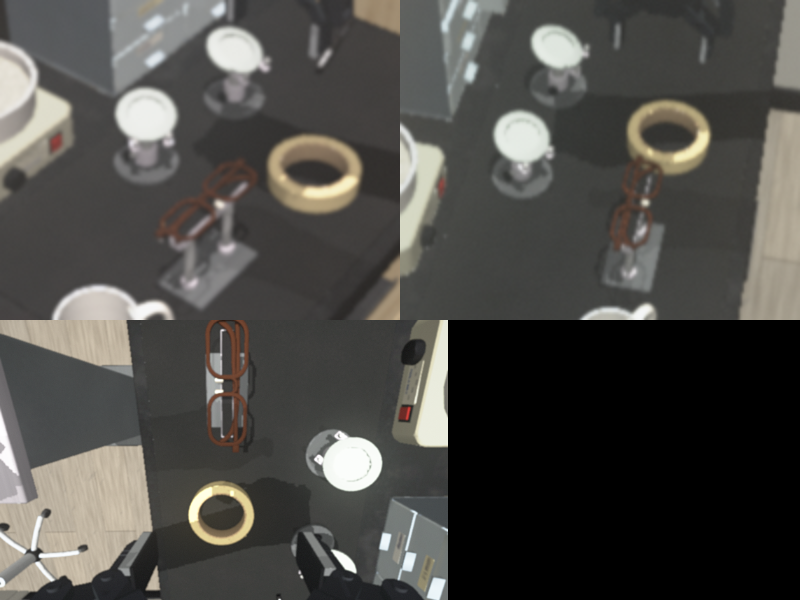

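The final views show both blanks tilted on their cradles above the pins. The spectacles balance along the rail, and the mug, tape and bottle are untouched. The spectacles' x centre is 0.4937, the same as the rail's. I'm handing in.

```bash
python3 -c "
from cell import ctrl
print(ctrl.finish_job())"
```

```text
the job is handed in; nothing more can be done
None
```

I handed the job in at about 29.5 s of the 72 s allowed, though no verdict came back: by camera, each blank lies flat on its cradle pad within about 1.5 mm of centre and above its pins, and the spectacles balance along the rail, right way up. The mug and tape roll look unmoved in the last views. The bottle was outside the crops I checked, but the arm never went near it.

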